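Slide the reference filter into the reader's pocket

ROBOT

A 6-joint arm with a two-finger parallel gripper is mounted at the origin on the work surface; the furniture and walls round the work are solid. World frame = base frame: x ahead of the robot, y to its left, z up, the work surface at z = 0. Lengths are in m, angles in rad, forces in N, time in s.
With the tool pointing down it reaches from about 0.35 to 0.975 m from the base axis. Payload 4.9 kg.
Tool frame: the origin (TCP) lies on the mounting face of the last link; the fingertips stand 173 mm ahead of it and the grasp point (between the pads) lies 155 mm ahead of it; z points along the fingers, y is the line along which they close (so a half turn about z gives the same grasp; the last joint's range is limited). The gripper opens to 85 mm and grips with 20 to 120 N. Pads are 22 mm wide; open, the fingers measure 114 mm over their backs; the gripper's body (76 mm by 85 mm) begins 54 mm behind the grasp point. The pads swing forward as they close: fully open they stand 13 mm farther back than shut.
Start: joints at [1.089, 0.053, 1.613, -0, 1.476, -0.119], TCP at [0.222, 0.584, 0.405] pointing down, gripper open.
Joint ranges: [-3.01, 3.01], [-1.01, 2.22], [0.06, 2.58], [-1.02, 4.17], [0.09, 2.62], [-3.14, 3.14]. Speed limits (rad/s): [2.57, 2.57, 3.14, 3.14, 3.14, 3.14].

INTERFACE

Orientations are given as a rotation vector (axis times angle).
In Python, from station import monitor, eyes, finish_job gives the robot as it stands. The module is installed in compiled form; this text tells all that it offers.
- The arm moves only by the tool step_arm, never from a script. Its argument "commands" is a list of rows, each a list of 3 entries, a list of its own where there are three numbers: the opening in per cent of the stroke, from 0 (shut) to 100 (fully open), then the shift along the tool's x, y, z in mm, then the turn about the tool's z in degrees. In form: [[hand, [x, y, z], yaw], ...]. A call has 1 to 12 rows; each row is the pose to reach, as a shift and turn from the pose commanded when the call began, along the tool's axes at that moment; what a row does not reach only later rows make up. A row lasts 1/8 s, in which the tool goes at most 62.5 mm and 10.7 degrees, less where a joint would pass 70% of its speed; a pose out of reach is approached as far as the arm can. A call with a gripper value outside its range is refused whole. The fingers move at their own pace and stop on an object; "squeeze" is the grip in N (left out, the last holds). Time passes only in rows, so rows that repeat a pose let the fingers close. It gives the time, the measured TCP pose, the force, the opening and the grip force at its end, in the units of the state.
- monitor.get_obs(): the state, without advancing time (a new reading comes with each control period).
- eyes.get_image(name): name is "side" or "top" or "wrist"; returns the picture (400x640x3 uint8, red, green, blue); there is no depth.
- eyes.camera_info(name): a dict with "camera_matrix" (3x3 intrinsics, pixels), "k1" (the pictures are not rectified: a ray, as slopes to the right and down, at radius r is drawn at 1 + k1 r^2 times it, then the intrinsics apply), "extrinsics" (4x4, takes a point from camera to world coordinates). Camera axes: x right, y down, z forward; pixel columns grow to the right and rows downward; lengths in m; the calibration is good to about 2 mm. A picture is of the moment at which its call begins: read the wrist's pose just before it. camera_info takes no time and is no camera call; for the wrist camera it gives the pose at the moment of the call.
- finish_job(): hands the job in; it is judged then, once.
The state is a dict: "t": time; "q": joint angles; "dq": joint speeds; "effort": joint torques, N m; "tool_pos": TCP position; "tool_rot": TCP orientation; "contact_force": force on the tool from outside, world axes, zero at the start; "wrist_torque": the same for the moment, N m; "opening": finger opening in m; "grip_force": force on a finger pad.
Only numpy, scipy, OpenCV 4.12 (cv2) and the standard library are available. Lean on these libraries where they do the work, as an engineer would, in place of code of your own. Each camera call takes 0.05 s, during which the arm holds its last target. There are 200 camera calls.

TASK

Load the reference filter: set the dark round disc down flat on the white loading deck of the reader, then slide it along between the black rails, never lifting it off, until it drops into the round pocket of the metal stage, and leave it lying there flat and fully home. The pocket has been clamped anywhere along the stage, so feel for it: the filter is delicate, so only nudge it lightly, do not press or push it hard once it is on the stage, and stop pushing as soon as it has dropped. Leave the other things on the bench alone.

Things in the scene. Friction and masses are not known exactly. Their poses are not given: they have to be found in the camera images.
- disc_center (a point): centre (half-way up) of the loose reference filter: dark steel disc with amber window, 44 mm in diameter, 12 mm thick, 80 to 140 g, first lying on the bench behind trays of tube racks about 160 mm high (lift it clear of them); z is its axis. Sliding it takes about 1 N. In the pocket it stands 7 mm above the stage; if pushed on it jams against the pocket's wall and the force rises at once
- reader: the filter reader, fixed to the bench: 184 mm long (its x axis), 92 mm wide (y), 20 mm high; origin at the centre of its underside, z up. The filter is slid along its +x. White loading deck from x = -92 to -30 mm, top at z = 15.5 mm; from x = -30 mm on the bare metal stage, top at z = 14 mm (a step 1.5 mm down). Black rails along both sides guide the disc; both ends are open
- reader_deck (a point): point on top of the white loading deck of the reader, on its middle line, at reader x = -64 mm: where the disc's underside is set down; axes as the reader's. The channel between the rails is about 57 mm wide here, narrows to 46.4 mm at x = -30 mm and stays so to x = +92 mm; rail tops at reader z = 20 mm
- reader_search (a point): point on the stage's top, on the middle line, at reader x = +22.5 mm: middle of the search range; axes as the reader's. The one round pocket (46.5 mm wide, 5 mm deep, upright walls, flat floor at reader z = 9 mm) is centred on the middle line, at an unknown place up to 22.5 mm either way along x; the clamped stage does not move
- dye_bottle: bystander: bottle with black cap and red band, 40 mm wide, 85 mm high; origin under its centre
- tape_roll: bystander: roll of tape lying flat, 98 mm wide, 25 mm high; origin under its centre
- rack_cream: bystander: cream tube rack, 21 x 120 x 73 mm; origin under its centre
- buffer_bottle: bystander: bottle with blue cap, 60 mm wide, 125 mm high; origin under its centre
- marker: bystander: blue and white marker pen, 135 mm long, 17 mm thick; origin under its centre
Things that resemble listed ones, but are neither listed nor needed, are in the scene too. What is shaped like the part that bears disc_center but red is not meant. Of the things that look like the reader, the larger one is meant.

How it is judged:
By the outcome, as a careful person would: the job done as asked, in the order asked, and still so for the second after the job is handed in, with the robot touching nothing.
It also fails if it takes over 58 s, if anything falls off the work surface, if the arm or the gripper's body presses on something with over 40 N, if the wrist force passes 120 N, or if a joint passes its speed limit or range.

## Working session

There is one attempt and no reset: what is moved stays moved. The work goes in short steps, Python scripts to look and compute and a tool call to move; the robot and the scene stay as the last step left them, time stands still between calls to the robot, and variables do not carry over. Pictures are saved under pics/ and viewed, at most 10 in all, crops included, and the job is handed in when it is done.

Besides the shell and the picture viewer there is one more tool, called after "Request:" as name(argument=value, ...), one argument or row to a line, values as JSON. step_arm: Moves the arm, as the interface text tells. Its arguments: {"type":"object","properties":{"commands":{"type":"array"},"squeeze":{"type":"number"}},"required":["commands"]}

```bash
mkdir -p pics; cat > h.py <<'E'
import numpy as np,cv2
from scipy.spatial.transform import Rotation as R
from station import monitor,eyes,finish_job
def snap(n,f):
    o=monitor.get_obs();c=eyes.camera_info(n);im=eyes.get_image(n)
    cv2.imwrite(f'pics/{f}.png',im[:,:,::-1]);np.savez(f'pics/{f}.npz',K=c['camera_matrix'],k1=c['k1'],E=c['extrinsics']);return im
def cam(f):
    d=np.load(f'pics/{f}.npz');return d['K'],float(d['k1']),d['E']
def pt(f,u,v,z):
    K,k,E=cam(f)
    p=cv2.undistortPoints(np.array([[[u,v]]],float),K,np.array([k,0,0,0,0.]))[0,0]
    d=E[:3,:3]@np.array([p[0],p[1],1]);o=E[:3,3];return o+d*(z-o[2])/d[2]
def proj(f,P):
    K,k,E=cam(f);c=E[:3,:3].T@(np.array(P)-E[:3,3])
    a=c[:2]/c[2];a=a*(1+k*(a@a));return K[:2,:2]@a+K[:2,2]
def state():
    o=monitor.get_obs();return o['t'],o['tool_pos'],R.from_rotvec(o['tool_rot']).as_matrix(),o['contact_force'],o['opening'],o['grip_force']
E
python3 - <<'E'
from h import *
np.set_printoptions(precision=4,suppress=True)
for n in('side','top','wrist'): snap(n,n+'0'); print(n,cam(n+'0'))
print(state())
E
```

```text
side (array([[489.5837,   0.    , 311.1931],
       [  0.    , 489.5837, 197.2491],
       [  0.    ,   0.    ,   1.    ]]), 0.02532269849829563, array([[ 0.0932,  0.7378, -0.6686,  1.6501],
       [ 0.9956, -0.0623,  0.0699, -0.0988],
       [ 0.0099, -0.6722, -0.7403,  1.3786],
       [ 0.    ,  0.    ,  0.    ,  1.    ]]))
top (array([[467.9222,   0.    , 320.6924],
       [  0.    , 467.9222, 196.6028],
       [  0.    ,   0.    ,   1.    ]]), -0.08620314592673974, array([[ 0.0294, -0.9898,  0.1392,  0.1975],
       [-0.9996, -0.0284,  0.0094,  0.0247],
       [-0.0054, -0.1394, -0.9902,  1.7928],
       [ 0.    ,  0.    ,  0.    ,  1.    ]]))
wrist (array([[289.4146,   0.    , 319.583 ],
       [  0.    , 289.4146, 196.2966],
       [  0.    ,   0.    ,   1.    ]]), -0.03287554967019061, array([[ 0.3534,  0.8898,  0.2886,  0.1479],
       [ 0.9355, -0.3353, -0.1117,  0.6129],
       [-0.0026,  0.3095, -0.9509,  0.374 ],
       [ 0.    ,  0.    ,  0.    ,  1.    ]]))
(0.15, array([0.2217, 0.5841, 0.4037]), array([[-0.9349,  0.3549, -0.0007],
       [ 0.3549,  0.9349, -0.0014],
       [ 0.0002, -0.0016, -1.    ]]), array([ 0.0572, -0.985 , -0.3999]), 0.08567992567083928, 0.0)
```

View pics/top0.png

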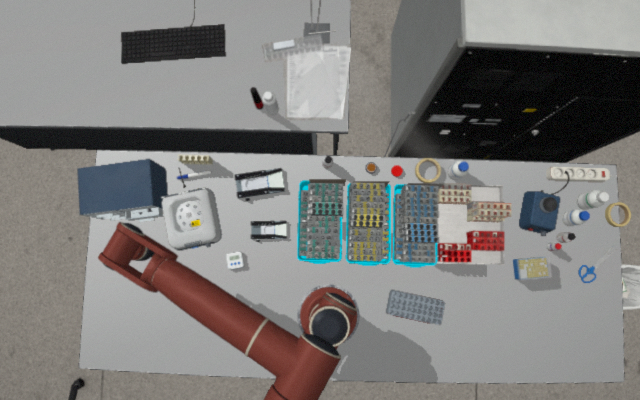

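View pics/side0.png

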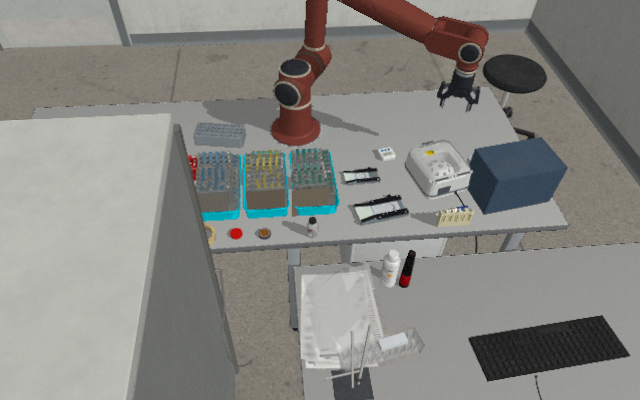

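The top view shows the larger reader at about (262,183), the smaller look-alike at (270,230), the dark amber disc at (372,168) and the red decoy at (397,171). I'll enlarge these areas.

```bash
python3 - <<'E'
from h import *
t=cv2.imread('pics/top0.png');s=cv2.imread('pics/side0.png')
a=cv2.resize(t[155:215,225:305],(800,600),interpolation=2)
b=cv2.resize(t[150:190,320:400],(800,400),interpolation=2)[:, :]
c=cv2.resize(s[188:228,345:425],(800,400),interpolation=2)
cv2.imwrite('pics/c1.png',cv2.resize(np.vstack([a[:,:],b,c]),None,fx=.42,fy=.42))
for u,v,z in[(372,168,.012),(397,171,.012),(262,183,.02)]:
    p=pt('top0',u,v,z);print(p,np.hypot(p[0],p[1]),proj('side0',p))
E
```

```text
[ 0.56549824 -0.15403009  0.012     ] 0.5861002718966122 [263.25902533 231.68969834]
[ 0.55653238 -0.25133288  0.012     ] 0.6106525253844778 [235.5821229 231.5625271]
[0.49303048 0.26900701 0.02      ] 0.5616438583110893 [377.64680254 207.19612667]
```

View pics/c1.png

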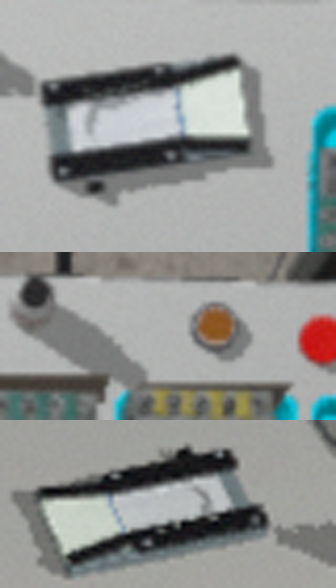

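The crop shows the white deck at the right-hand end (−y world) of the large reader, with the blue line at its stage edge, so +x runs towards +y. The amber disc is at about (371,167.6). I'll compute the reader axis, the tray clearance and the moves.

```bash
cat >> h.py <<'E'
def go(P,az):  # shift/turn from now to TCP P with tool x azimuth az deg
    t,p,M,*_=state();d=M.T@(np.array(P)-p)*1000
    cur=np.degrees(np.arctan2(M[1,0],M[0,0]));y=-(az-cur);y=(y+180)%360-180
    print('t',t,'shift',d.round(1),'yaw',round(y,1),'cur az',cur.round(1))
E
python3 - <<'E'
from h import *
np.set_printoptions(precision=4,suppress=True)
for n,u,v,z in[('deckend',283.1,178.8,.0155),('blue',267.9,181.2,.0155),('stageend',238.8,186,.014),('disc',371,167.6,.012),('rackedge',389,181.7,.16),('rackedge0',389,181.7,.07),('bottlecap',328,160,.085)]:
    print(n,pt('top0',u,v,z))
a=pt('side0',265,215,0);print('tray side base',a)
go([.49,.27,.42],70)
E
```

```text
deckend [0.5125 0.1887 0.0155]
blue [0.5015 0.2471 0.0155]
stageend [0.4798 0.3593 0.014 ]
disc [ 0.567  -0.1501  0.012 ]
rackedge [ 0.4872 -0.2002  0.16  ]
rackedge0 [ 0.5032 -0.2126  0.07  ]
bottlecap [0.5761 0.0178 0.085 ]
tray side base [ 0.4785 -0.146   0.    ]
t 0.15 shift [-362.3 -198.5  -16. ] yaw 89.2 cur az 159.2
```

Request:
step_arm(
  commands=[
    [100,[-362,-198,-16],89],
    [100,[-362,-198,-16],89],
    [100,[-362,-198,-16],89],
    [100,[-362,-198,-16],89],
    [100,[-362,-198,-16],89],
    [100,[-362,-198,-16],89],
    [100,[-362,-198,-16],89],
    [100,[-362,-198,-16],89],
    [100,[-362,-198,-16],89],
    [100,[-362,-198,-16],89],
    [100,[-362,-198,-16],89],
  ],
)

```text
t: 1.52
tool_pos: [0.4898, 0.2708, 0.4205]
tool_rot: [-2.569, -1.808, 0.001]
contact_force: [0.1, 0.4, -0.3]
opening: 0.0852
grip_force: 0.0
```

```bash
python3 - <<'E'
from h import *
snap('wrist','w1')
for P in([.5125,.1887,.0155],[.5015,.2471,.0155],[.4798,.3593,.014]):print(proj('w1',P))
go([.567,-.15,.42],0)
E
```

```text
[354.50162772 214.82902375]
[333.55610418 179.1769483 ]
[287.85157279 102.23943579]
t 1.575 shift [-370.1  214.7    0.6] yaw 70.3 cur az 70.3
```

View pics/w1.png

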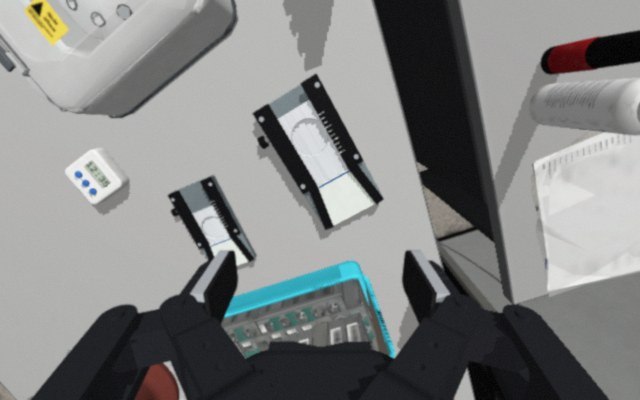

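The wrist view shows the large reader with its blue line at about (334,179), as predicted. The deck end is near (352,213) and the far end near (290,100). A round outline, possibly the pocket, is at about (310,130). I'll enlarge it and move on to the disc.

```bash
python3 - <<'E'
from h import *
t=cv2.imread('pics/w1.png');cv2.imwrite('pics/c2.png',cv2.resize(t[65:235,245:395],None,fx=3.5,fy=3.5,interpolation=2))
E
```

```text
(no output)
```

View pics/c2.png

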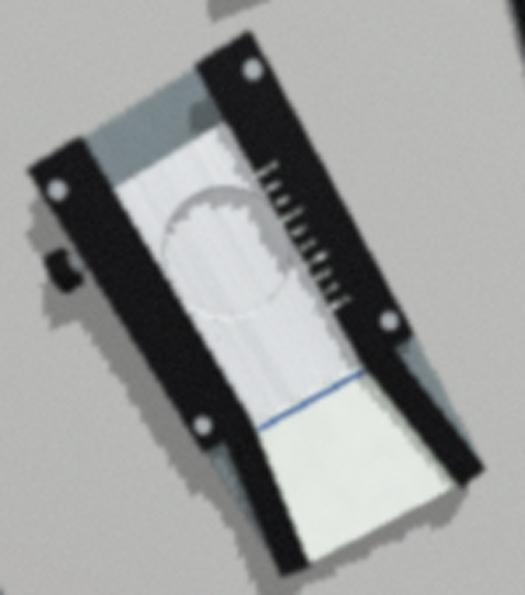

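Request:
step_arm(
  commands=[
    [100,[-370,215,1],70],
    [100,[-370,215,1],70],
    [100,[-370,215,1],70],
    [100,[-370,215,1],70],
    [100,[-370,215,1],70],
    [100,[-370,215,1],70],
    [100,[-370,215,1],70],
    [100,[-370,215,1],70],
    [100,[-370,215,1],70],
    [100,[-370,215,1],70],
  ],
)

```text
t: 2.82
tool_pos: [0.567, -0.1488, 0.4197]
tool_rot: [-3.141, -0.01, -0.0]
contact_force: [0.2, 0.6, 0.2]
opening: 0.0851
grip_force: 0.0
```

```bash
python3 - <<'E'
from h import *
print(state()[1])
snap('wrist','w2')
print(proj('w2',[.567,-.15,.012]))
E
```

```text
[ 0.56698109 -0.14882019  0.41974556]
[320.74142485 165.23060537]
```

View pics/w2.png

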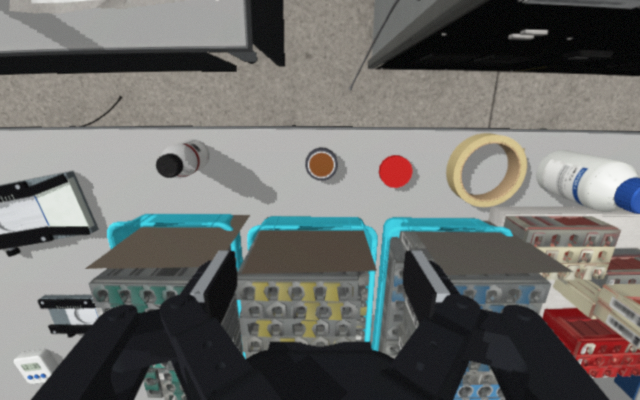

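The crop shows the stage's pocket circle centred at about crop (228,252), which is wrist pixel (310,137). The rail corners are also clear. The second view shows the amber disc at (321,164), which agrees with the estimate, and free bench around it.

```bash
python3 - <<'E'
from h import *
np.set_printoptions(precision=4,suppress=True)
f=lambda u,v,z:pt('w1',245+(u-1.25)/3.5,65+(v-1.25)/3.5,z)
A=[f(285,575,.02),f(483,468,.02),f(30,170,.02),f(250,33,.02)]
d=(A[0]+A[1])/2;e=(A[2]+A[3])/2
print(A,'len',np.linalg.norm(d-e),'wid',np.linalg.norm(A[0]-A[1]),np.linalg.norm(A[2]-A[3]))
ax=(e-d)/np.linalg.norm(e-d);c=(d+e)/2;print('c',c,'ax',ax,'az',np.degrees(np.arctan2(ax[1],ax[0])))
print('blue x',[(f(*q,.0155)-c)@ax for q in((258,430),(363,371))])
lat=np.array([-ax[1],ax[0],0])
for q in((228,252),(160,250),(228,187),(228,322)):
  p=f(*q,.014);print('pocket',(p-c)@ax,(p-c)@lat)
print('set',c+ax*-.064)
D=pt('w2',321,164,.012);print('disc',D,[ (pt('w2',*q,.012)-D)[:2] for q in((305,164),(337,164))])
go([D[0],D[1],.172],0)
E
```

```text
[array([0.4687, 0.1837, 0.02  ]), array([0.5557, 0.2006, 0.02  ]), array([0.4353, 0.3616, 0.02  ]), array([0.5238, 0.3777, 0.02  ])] len 0.1804313644996933 wid 0.08862774309977063 0.08999929747633448
c [0.4958 0.2809 0.02  ] ax [-0.1809  0.9835  0.    ] az 100.42076757089708
blue x [np.float64(-0.03411248455230691), np.float64(-0.033888519522611335)]
pocket 0.029935889328920478 -0.00043236607531289785
pocket 0.04308605821478888 0.020797703114516612
pocket 0.0498721342669111 -0.0122382966743269
pocket 0.007629125445627887 0.012781941474511779
set [0.5074 0.218  0.02  ]
disc [ 0.5687 -0.1503  0.012 ] [array([-0.0002,  0.0212]), array([ 0.0002, -0.0212])]
t 2.875 shift [  1.6   1.6 247.8] yaw 0.3 cur az 0.3
```

Request:
step_arm(
  commands=[
    [100,[2,1,60],0],
    [100,[2,1,120],0],
    [100,[2,1,180],0],
    [100,[2,1,225],0],
    [100,[2,1,248],0],
    [100,[2,1,248],0],
    [100,[2,1,248],0],
    [40,[2,1,248],0],
    [40,[2,1,248],0],
    [40,[2,1,248],0],
    [40,[2,1,248],0],
    [40,[2,1,248],0],
  ],
  squeeze=25,
)

```text
t: 4.38
tool_pos: [0.5696, -0.1514, 0.1731]
tool_rot: [3.141, 0.006, 0.002]
contact_force: [-2.0, 1.8, 5.8]
opening: 0.0425
grip_force: 25.2
```

Request:
step_arm(
  commands=[
    [20,[0,0,-5],0],
    [20,[0,0,-40],0],
    [20,[0,0,-100],0],
    [20,[0,0,-160],0],
    [20,[0,0,-215],0],
    [20,[0,0,-225],0],
    [20,[0,0,-225],0],
  ],
  squeeze=25,
)

```text
t: 5.25
tool_pos: [0.5689, -0.1512, 0.3965]
tool_rot: [3.141, 0.006, 0.0]
contact_force: [-0.2, 0.0, -2.3]
opening: 0.0427
grip_force: 25.9
```

```bash
python3 - <<'E'
from h import *
np.set_printoptions(precision=4,suppress=True)
print(state()); snap('wrist','w3')
c=np.array([.4958,.2809,0]);ax=np.array([-.1809,.9835,0]);P=c+ax*-.066
go([P[0],P[1],.40],10.4)
E
```

```text
(5.25, array([ 0.5689, -0.1512,  0.3965]), array([[ 1.    ,  0.0037,  0.0001],
       [ 0.0037, -1.    , -0.0001],
       [ 0.0001,  0.0001, -1.    ]]), array([-0.2023,  0.0442, -2.2574]), 0.04269790690807001, 25.897415578365326)
t 5.3 shift [ -59.5 -367.3   -4.9] yaw -10.2 cur az 0.2
```

View pics/w3.png

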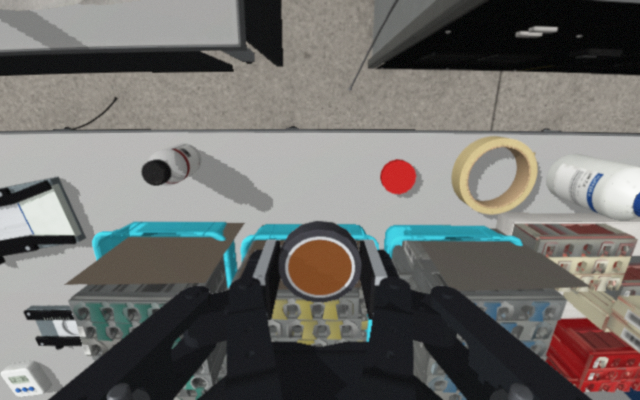

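The disc is held centrally between the pads at about (320,266), and the red decoy is untouched. I'll move above the loading deck, stopping short for a closer look.

Request:
step_arm(
  commands=[
    [20,[-60,-367,-5],-10],
    [20,[-60,-367,-5],-10],
    [20,[-60,-367,-5],-10],
    [20,[-60,-367,-5],-10],
    [20,[-60,-367,-5],-10],
    [20,[-60,-367,-5],-10],
    [20,[-60,-367,-5],-10],
    [20,[-60,-367,-5],-10],
    [20,[-60,-367,-5],-10],
    [20,[-60,-367,-5],-10],
  ],
)

```text
t: 6.55
tool_pos: [0.508, 0.2143, 0.4013]
tool_rot: [3.129, 0.276, -0.001]
contact_force: [0.2, -1.0, -1.2]
opening: 0.0425
grip_force: 26.1
```

```bash
python3 - <<'E'
from h import *
np.set_printoptions(precision=4,suppress=True)
D=pt('w3',320,265.5,.2365);print('disc off in tool x',D-[.5689,-.1512,.2365],[pt('w3',u,265,.2365)[1]-D[1] for u in(284,357)])
print(state()); im=snap('wrist','w4')
c=np.array([.4958,.2809,0]);ax=np.array([-.1809,.9835,0])
t=cv2.imread('pics/w4.png')
for q in((-92,20),(-30,15.5),(92,20)):print(proj('w4',c+ax*q[0]/1000+[0,0,q[1]/1000]))
cv2.imwrite('pics/c3.png',cv2.resize(t[60:300,140:460],None,fx=2.5,fy=2.5,interpolation=2))
E
```

```text
disc off in tool x [-0.      0.0002  0.    ] [np.float64(0.01853496495722773), np.float64(-0.019051834183657634)]
(6.55, array([0.508 , 0.2143, 0.4013]), array([[ 0.9845,  0.1753, -0.0006],
       [ 0.1753, -0.9845, -0.0003],
       [-0.0006,  0.0002, -1.    ]]), array([ 0.2047, -1.0074, -1.1722]), 0.042512150656754684, 26.079616248607635)
[339.2812 169.4292]
[289.6993 168.8495]
[191.912  170.2334]
```

View pics/c3.png

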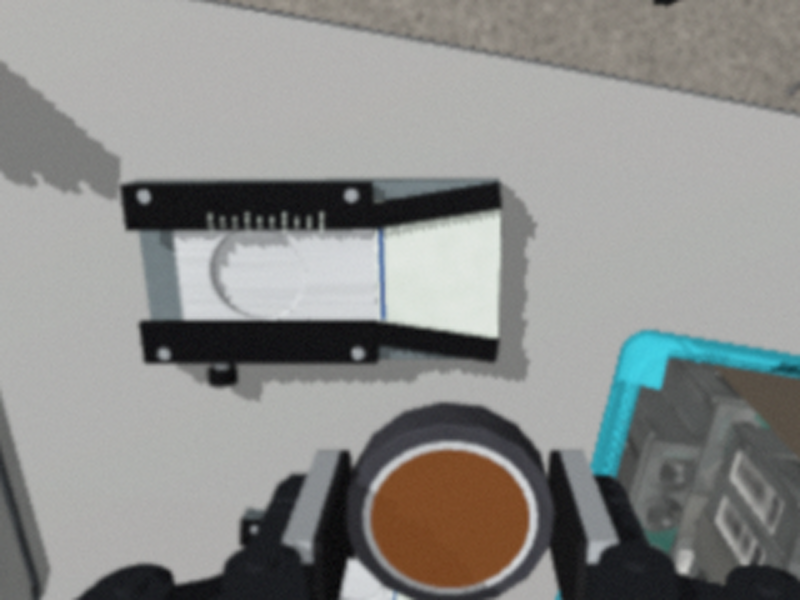

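The crop shows the reader almost aligned with the tool: blue line at crop x≈382, deck end at x≈499, pocket circle centred at about (259,273), and the disc held at (450,516).

```bash
python3 - <<'E'
from h import *
np.set_printoptions(precision=4,suppress=True)
f=lambda u,v,z:pt('w4',140+(u-.75)/2.5,60+(v-.75)/2.5,z)
A=[f(500,182,.02),f(497,360,.02),f(122,185,.02),f(145,362,.02)]
d=(A[0]+A[1])/2;e=(A[2]+A[3])/2
print('len',np.linalg.norm(d-e),'wid',np.linalg.norm(A[0]-A[1]),np.linalg.norm(A[2]-A[3]))
B=(f(381,229,.0155)+f(384,320,.0155))/2
ax=(e-d)/np.linalg.norm(e-d);c=(d+e)/2;lat=np.array([-ax[1],ax[0],0])
print('c',c,'az',np.degrees(np.arctan2(ax[1],ax[0])),'blue',(B-c)@ax,(B-c)@lat)
I=[(f(*q,.02)-c)@lat for q in((127,230),(140,322),(378,228),(378,320))];print('inner rails',I)
for q in((259,273),(211,272),(307,272)):
  p=f(*q,.014);print('pocket',(p-c)@ax,(p-c)@lat,'from blue',(p-B)@ax)
print('screw az',[np.degrees(np.arctan2(*(f(*a,.02)-f(*b,.02))[[1,0]])) for a,b in(((144,197),(351,196)),((164,354),(358,353)))])
for s in (-.066,-.064): go(list((c+ax*s)[:2])+[.40],np.degrees(np.arctan2(ax[1],ax[0]))-90)
E
```

```text
len 0.1821519800266756 wid 0.09022616843965958 0.09043963916687751
c [0.4958 0.2802 0.02  ] az 100.49639794017098 blue -0.033056270508257615 0.001208499011707865
inner rails [np.float64(-0.02348331134617848), np.float64(0.023560588532307865), np.float64(-0.02341733406695892), np.float64(0.02326202351450682)]
pocket 0.029565054392405553 -0.00010536687407391758 from blue 0.06262132490066318
pocket 0.05392914565272443 -0.0008073268022186676 from blue 0.08698541616098204
pocket 0.005192674882888359 -0.0004463904997435374 from blue 0.038248945391145976
screw az [np.float64(100.2351091339335), np.float64(100.49369613374883)]
t 6.6 shift [-0.1 -0.8  1.5] yaw -0.4 cur az 10.1
t 6.6 shift [-0.1 -2.8  1.5] yaw -0.4 cur az 10.1
```

Request:
step_arm(
  commands=[
    [20,[0,-1,60],0],
    [20,[0,-1,120],0],
    [20,[0,-1,170],0],
    [20,[0,-1,195],0],
    [20,[0,-1,205],0],
    [20,[0,-1,207],0],
    [20,[0,-1,207],0],
    [20,[0,-1,207],0],
  ],
)

```text
t: 7.6
tool_pos: [0.5082, 0.2167, 0.1963]
tool_rot: [-3.129, -0.28, -0.004]
contact_force: [-0.0, 1.0, -0.7]
opening: 0.043
grip_force: 26.1
```

Request:
step_arm(
  commands=[
    [20,[0,0,1],0],
    [20,[0,0,2],0],
    [20,[0,0,3],0],
    [20,[0,0,3],0],
    [20,[0,0,3],0],
  ],
)

```text
t: 8.22
tool_pos: [0.5075, 0.2166, 0.1916]
tool_rot: [3.129, 0.28, -0.0]
contact_force: [0.1, 0.1, -0.5]
opening: 0.0425
grip_force: 26.1
```

Request:
step_arm(
  commands=[
    [20,[0,0,1],0],
    [20,[0,0,2],0],
    [20,[0,0,2],0],
  ],
)

```text
t: 8.6
tool_pos: [0.5074, 0.2165, 0.1896]
tool_rot: [3.129, 0.28, -0.0]
contact_force: [0.4, 0.4, -1.5]
opening: 0.0426
grip_force: 26.1
```

Request:
step_arm(
  commands=[
    [20,[0,0,1],0],
    [20,[0,0,1],0],
  ],
)

```text
t: 8.85
tool_pos: [0.5075, 0.2165, 0.1887]
tool_rot: [3.129, 0.28, -0.0]
contact_force: [-0.3, -1.1, -0.9]
opening: 0.0426
grip_force: 26.1
```

Request:
step_arm(
  commands=[
    [20,[0,0,1],0],
    [20,[0,0,1],0],
  ],
)

```text
t: 9.1
tool_pos: [0.5076, 0.2166, 0.1885]
tool_rot: [3.129, 0.28, -0.001]
contact_force: [-3.2, -1.3, 5.3]
opening: 0.0427
grip_force: 26.7
```

Request:
step_arm(
  commands=[
    [20,[0,0,0.5],0],
    [20,[0,0,0.5],0],
  ],
)

```text
t: 9.35
tool_pos: [0.5077, 0.2167, 0.1885]
tool_rot: [3.129, 0.28, -0.001]
contact_force: [-3.4, -1.2, 7.1]
opening: 0.043
grip_force: 26.9
```

Request:
step_arm(
  commands=[
    [20,[0,0,-1],0],
    [60,[0,0,-1],0],
    [75,[0,0,-1],0],
    [75,[0,0,-1],0],
    [75,[0,0,-1],0],
    [75,[0,0,-1],0],
    [75,[0,0,-20],0],
    [75,[0,0,-60],0],
    [75,[0,0,-90],0],
    [75,[0,0,-90],0],
  ],
)

```text
t: 10.6
tool_pos: [0.5088, 0.217, 0.2821]
tool_rot: [-3.128, -0.28, -0.013]
contact_force: [-0.4, 0.1, 0.3]
opening: 0.064
grip_force: 0.0
```

```bash
python3 - <<'E'
from h import *
np.set_printoptions(precision=4,suppress=True)
print(state()[:2]); im=snap('wrist','w5')
c=np.array([.4958,.2802,0]);ax=np.array([np.cos(np.radians(100.4)),np.sin(np.radians(100.4)),0])
print(proj('w5',c-ax*.065+[0,0,.0275]))
E
```

```text
(10.6, array([0.5088, 0.217 , 0.2821]))
[320.6728 208.0402]
```

View pics/w5.png

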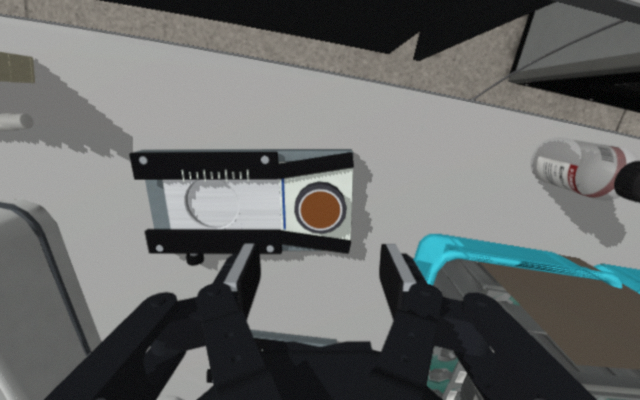

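The disc lies flat and centred on the white deck at (320.5,208). The pocket is at about (213,203). I'll straddle the disc loosely and touch the deck with the fingertips, so their height is known before pushing with the rear finger.

```bash
python3 - <<'E'
from h import *
np.set_printoptions(precision=4,suppress=True)
ax=np.array([np.cos(np.radians(100.4)),np.sin(np.radians(100.4)),0]);lat=np.array([-ax[1],ax[0],0])
D=pt('w5',320.5,208,.0275);print('disc',D,'travel/lat to pocket',[((pt('w5',u,v,.014)-D)@ax,(pt('w5',u,v,.014)-D)@lat) for u,v in((213,203),(186,203),(241,203))])
im=cv2.imread('pics/w5.png');cv2.imwrite('pics/c4.png',cv2.resize(im[140:265,125:365],None,fx=3.3,fy=3.3,interpolation=2))
E
```

```text
disc [0.5075 0.2164 0.0275] travel/lat to pocket [(np.float64(0.09428326701389546), np.float64(0.00013287867032950627)), (np.float64(0.11828651358940737), np.float64(0.00011177851096628691)), (np.float64(0.0695697588131621), np.float64(0.00015854046763691287))]
```

Request:
step_arm(
  commands=[
    [62,[0,0,40],0],
    [62,[0,0,75],0],
    [62,[0,0,87],0],
    [62,[0,0,89],0],
    [62,[0,0,89],0],
    [62,[0,0,89],0],
  ],
)

```text
t: 11.4
tool_pos: [0.5082, 0.2168, 0.1898]
tool_rot: [-3.129, -0.28, -0.004]
contact_force: [0.0, 0.4, -0.2]
opening: 0.0527
grip_force: 0.0
```

Request:
step_arm(
  commands=[
    [62,[0,0,1],0],
    [62,[0,0,2],0],
    [62,[0,0,2],0],
  ],
)

```text
t: 11.78
tool_pos: [0.5074, 0.2165, 0.1862]
tool_rot: [3.129, 0.28, -0.0]
contact_force: [0.3, -0.3, -0.3]
opening: 0.053
grip_force: 0.0
```

Request:
step_arm(
  commands=[
    [62,[0,0,1],0],
    [62,[0,0,1],0],
  ],
)

```text
t: 12.02
tool_pos: [0.5075, 0.2166, 0.1854]
tool_rot: [-3.129, -0.28, -0.0]
contact_force: [-1.4, -0.5, 2.1]
opening: 0.0531
grip_force: 0.8
```

Request:
step_arm(
  commands=[
    [62,[0,0,1],0],
    [62,[0,0,1],0],
  ],
)

```text
t: 12.28
tool_pos: [0.5077, 0.2166, 0.1853]
tool_rot: [3.129, 0.28, -0.001]
contact_force: [-4.1, -1.5, 8.2]
opening: 0.0533
grip_force: 4.1
```

Request:
step_arm(
  commands=[
    [62,[0,0,1],0],
    [62,[0,0,1],0],
  ],
)

```text
t: 12.52
tool_pos: [0.5079, 0.2167, 0.1853]
tool_rot: [3.129, 0.28, -0.002]
contact_force: [-7.1, -2.4, 14.5]
opening: 0.0528
grip_force: 7.1
```

Tip contact was at TCP 0.1854. Raising 9 mm puts the tips at about z = 22 mm: low enough to push the disc, whose top is at 26–27.5 mm, and above it once it has dropped (21 mm). The predicted advance to the drop is about 99 mm.

Request:
step_arm(
  commands=[
    [62,[0,0,-9],0],
    [62,[0,0,-9],0],
    [62,[0,-2,-9],0],
    [62,[0,-5,-9],0],
    [62,[0,-8,-9],0],
    [62,[0,-12,-9],0],
    [62,[0,-16,-9],0],
    [62,[0,-20,-9],0],
    [62,[0,-20,-9],0],
  ],
)

```text
t: 13.65
tool_pos: [0.5039, 0.2366, 0.1923]
tool_rot: [-3.129, -0.28, -0.0]
contact_force: [1.0, 0.3, -0.1]
opening: 0.0531
grip_force: 0.0
```

Request:
step_arm(
  commands=[
    [62,[0,-3,0],0],
    [62,[0,-6,0],0],
    [62,[0,-9,0],0],
    [62,[0,-12,0],0],
    [62,[0,-15,0],0],
    [62,[0,-18,0],0],
    [62,[0,-21,0],0],
    [62,[0,-24,0],0],
    [62,[0,-27,0],0],
    [62,[0,-30,0],0],
    [62,[0,-30,0],0],
  ],
)

```text
t: 15.02
tool_pos: [0.4984, 0.266, 0.1921]
tool_rot: [-3.129, -0.28, 0.0]
contact_force: [-0.7, -0.0, 0.4]
opening: 0.0529
grip_force: 0.0
```

```bash
python3 - <<'E'
from h import *
np.set_printoptions(precision=4,suppress=True)
print(state()[:2]);snap('wrist','w6')
ax=np.array([np.cos(np.radians(100.4)),np.sin(np.radians(100.4)),0])
D=np.array([.5075,.2164,0])+ax*.0455;print(proj('w6',D+[0,0,.026]))
im=cv2.imread('pics/w6.png');cv2.imwrite('pics/c5.png',cv2.resize(im[120:400,120:520],None,fx=2,fy=2,interpolation=2))
E
```

```text
(15.025, array([0.4984, 0.266 , 0.1921]))
[329.6094 259.4991]
```

View pics/c5.png

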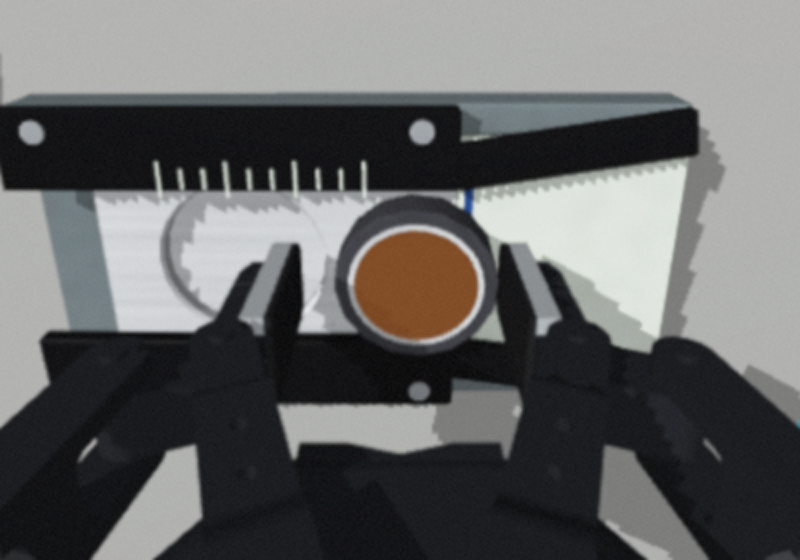

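The picture shows the disc, with its amber centre at about (328,262), flat on the stage just past the blue line and following the rear finger. The pocket is ahead, and its circle is partly hidden by the front finger. From here I'll track the amber window numerically.

```bash
cat >> h.py <<'E'
def amber(f,new=True):
    im=(snap('wrist',f)if new else cv2.imread(f'pics/{f}.png')[:,:,::-1])
    h=cv2.cvtColor(np.ascontiguousarray(im),cv2.COLOR_RGB2HSV)
    m=((h[...,0]>5)&(h[...,0]<22)&(h[...,1]>140)&(h[...,2]>60)).astype(np.uint8)
    n,l,s,c=cv2.connectedComponentsWithStats(m);i=1+np.argmax(s[1:,4])
    k=max(cv2.findContours((l==i).astype(np.uint8),0,1)[0],key=len);e=cv2.fitEllipse(k)
    ctr=c[i];p=pt(f,*ctr,.026);T=state()[1]
    print(f,'ctr',ctr.round(1),'area',s[i,4],'ell',np.round(e[1],1),'world@.026',p.round(4),'@.021',pt(f,*ctr,.021).round(4),'pocket dist',None)
    return p
E
python3 - <<'E'
from h import *
amber('w6',False);amber('w5',False)
E
```

```text
w6 ctr [327.5 262.3] area 2469 ell [51.4 59.3] world@.026 [0.4974 0.2619 0.026 ] @.021 [0.4945 0.2612 0.021 ] pocket dist None
w5 ctr [320.  209.4] area 1026 ell [33.9 36.6] world@.026 [0.5057 0.2165 0.026 ] @.021 [0.5039 0.2162 0.021 ] pocket dist None
```

Request:
step_arm(
  commands=[
    [62,[0,-3,0],0],
    [62,[0,-6,0],0],
    [62,[0,-9,0],0],
    [62,[0,-12,0],0],
    [62,[0,-15,0],0],
    [62,[0,-18,0],0],
    [62,[0,-20,0],0],
    [62,[0,-20,0],0],
  ],
)

```text
t: 16.08
tool_pos: [0.495, 0.2856, 0.1922]
tool_rot: [-3.129, -0.28, 0.0]
contact_force: [-0.2, -0.6, -0.5]
opening: 0.0533
grip_force: 0.2
```

```bash
python3 - <<'E'
from h import *
amber('w7')
E
```

```text
w7 ctr [328.  261.3] area 2434 ell [51.2 58.6] world@.026 [0.4946 0.2812 0.026 ] @.021 [0.4917 0.2805 0.021 ] pocket dist None
```

Request:
step_arm(
  commands=[
    [62,[0,-2,0],0],
    [62,[0,-4,0],0],
    [62,[0,-6,0],0],
    [62,[0,-8,0],0],
    [62,[0,-10,0],0],
    [62,[0,-12,0],0],
    [62,[0,-14,0],0],
    [62,[0,-16,0],0],
    [62,[0,-18,0],0],
    [62,[0,-20,0],0],
    [62,[0,-20,0],0],
  ],
)

```text
t: 17.5
tool_pos: [0.4915, 0.3053, 0.1923]
tool_rot: [-3.129, -0.28, -0.0]
contact_force: [0.4, -0.9, 0.2]
opening: 0.0529
grip_force: 0.3
```

```bash
python3 - <<'E'
from h import *
amber('w8')
E
```

```text
w8 ctr [328.  261.2] area 2434 ell [51.2 58.6] world@.026 [0.4911 0.301  0.026 ] @.021 [0.4882 0.3003 0.021 ] pocket dist None
```

Request:
step_arm(
  commands=[
    [62,[0,-1,0],0],
    [62,[0,-2,0],0],
    [62,[0,-3,0],0],
    [62,[0,-4,0],0],
    [62,[0,-5,0],0],
    [62,[0,-6,0],0],
    [62,[0,-6,0],0],
  ],
)

```text
t: 18.42
tool_pos: [0.4904, 0.3111, 0.1922]
tool_rot: [-3.129, -0.28, -0.0]
contact_force: [-0.6, -0.3, -0.0]
opening: 0.0529
grip_force: 0.1
```

```bash
python3 - <<'E'
from h import *
amber('w9')
E
```

```text
w9 ctr [327.1 259.7] area 2391 ell [50.4 58.4] world@.026 [0.4909 0.3074 0.026 ] @.021 [0.488  0.3067 0.021 ] pocket dist None
```

Request:
step_arm(
  commands=[
    [62,[0,-0.5,0],0],
    [62,[0,-1,0],0],
    [62,[0,-1,0],0],
  ],
)

```text
t: 18.85
tool_pos: [0.4903, 0.3121, 0.1922]
tool_rot: [-3.129, -0.28, -0.0]
contact_force: [-0.1, -0.7, 0.1]
opening: 0.053
grip_force: 0.1
```

```bash
python3 - <<'E'
from h import *
amber('w10')
E
```

```text
w10 ctr [327.5 259.1] area 2421 ell [51.3 58.1] world@.026 [0.4911 0.3083 0.026 ] @.021 [0.4883 0.3076 0.021 ] pocket dist None
```

Request:
step_arm(
  commands=[
    [62,[0,-0.5,0],0],
    [62,[0,-1,0],0],
    [62,[0,-1,0],0],
  ],
)

```text
t: 19.27
tool_pos: [0.4901, 0.313, 0.1922]
tool_rot: [-3.129, -0.28, 0.0]
contact_force: [-0.9, -0.7, 0.7]
opening: 0.0531
grip_force: 0.2
```

```bash
python3 - <<'E'
from h import *
amber('w11')
E
```

```text
w11 ctr [327.6 258.9] area 2415 ell [51.2 58.1] world@.026 [0.4911 0.3091 0.026 ] @.021 [0.4882 0.3085 0.021 ] pocket dist None
```

Request:
step_arm(
  commands=[
    [62,[0,-0.5,0],0],
    [62,[0,-0.5,0],0],
  ],
)

```text
t: 19.58
tool_pos: [0.49, 0.3135, 0.1922]
tool_rot: [-3.129, -0.28, -0.0]
contact_force: [-0.9, -0.1, 0.3]
opening: 0.053
grip_force: 0.1
```

```bash
python3 - <<'E'
from h import *
amber('w12')
E
```

```text
w12 ctr [327.7 258.7] area 2368 ell [50.5 57.8] world@.026 [0.4911 0.3097 0.026 ] @.021 [0.4883 0.309  0.021 ] pocket dist None
```

Request:
step_arm(
  commands=[
    [62,[0,-0.5,0],0],
    [62,[0,-0.5,0],0],
  ],
)

```text
t: 19.88
tool_pos: [0.4899, 0.314, 0.1922]
tool_rot: [3.129, 0.28, -0.0]
contact_force: [0.0, -1.1, -0.7]
opening: 0.0531
grip_force: 0.2
```

```bash
python3 - <<'E'
from h import *
amber('w13')
E
```

```text
w13 ctr [327.8 258.5] area 2389 ell [50.8 57.9] world@.026 [0.4912 0.31   0.026 ] @.021 [0.4883 0.3093 0.021 ] pocket dist None
```

Request:
step_arm(
  commands=[
    [62,[0,-0.5,0],0],
    [62,[0,-0.5,0],0],
  ],
)

```text
t: 20.18
tool_pos: [0.4898, 0.3146, 0.1922]
tool_rot: [-3.129, -0.28, -0.0]
contact_force: [-0.2, -0.2, -0.3]
opening: 0.0529
grip_force: 0.0
```

```bash
python3 - <<'E'
from h import *
amber('w14')
E
```

```text
w14 ctr [328.3 256.4] area 2301 ell [49.6 57.1] world@.026 [0.4924 0.3106 0.026 ] @.021 [0.4896 0.3099 0.021 ] pocket dist None
```

Request:
step_arm(
  commands=[
    [62,[0,0,0],0],
    [62,[0,0,0],0],
  ],
)

```text
t: 20.48
tool_pos: [0.4898, 0.3145, 0.1923]
tool_rot: [-3.129, -0.28, -0.0]
contact_force: [-0.4, -0.2, -0.4]
opening: 0.0529
grip_force: 0.0
```

```bash
python3 - <<'E'
from h import *
amber('w15')
a=proj('w15',[.4905,.3100,.026]);b=proj('w15',[.4905,.3100,.021]);print(a,b)
E
```

```text
w15 ctr [328.2 256.4] area 2295 ell [49.6 57. ] world@.026 [0.4924 0.3106 0.026 ] @.021 [0.4896 0.3099 0.021 ] pocket dist None
[328.66191622 259.60911171] [328.38928511 254.92758086]
```

Request:
step_arm(
  commands=[
    [62,[0,-0.5,0],0],
    [62,[0,-0.5,0],0],
  ],
)

```text
t: 20.78
tool_pos: [0.4897, 0.315, 0.1922]
tool_rot: [-3.129, -0.28, 0.0]
contact_force: [1.1, -0.6, -0.4]
opening: 0.0529
grip_force: 0.0
```

```bash
python3 - <<'E'
from h import *
amber('w16')
E
```

```text
w16 ctr [329.1 256.4] area 2299 ell [49.7 57. ] world@.026 [0.4924 0.3106 0.026 ] @.021 [0.4896 0.3099 0.021 ] pocket dist None
```

The disc has stopped following the finger. It appears about 3 % smaller and there is no force, so it has dropped. I'll back off, lift away and verify from above.

Request:
step_arm(
  commands=[
    [62,[0,2,0],0],
    [62,[0,2,0],0],
    [62,[0,2,-15],0],
    [62,[0,2,-50],0],
    [62,[0,2,-90],0],
    [62,[0,2,-90],0],
    [62,[0,2,-90],0],
  ],
)

```text
t: 21.7
tool_pos: [0.49, 0.313, 0.2827]
tool_rot: [-3.129, -0.28, -0.001]
contact_force: [0.1, -0.2, -0.3]
opening: 0.053
grip_force: 0.0
```

```bash
python3 - <<'E'
from h import *
np.set_printoptions(precision=4,suppress=True)
amber('w17');amber('w5',False);print(state()[:2])
# predicted amber ellipse/centre for flat disc r s.t. w5 matches, at various heights & tilt
def ell(f,C,n,r):
    n=np.array(n,float);n/=np.linalg.norm(n);a=np.cross(n,[1,0,0]);a/=np.linalg.norm(a);b=np.cross(n,a)
    P=np.array([proj(f,C+r*(a*np.cos(t)+b*np.sin(t))) for t in np.linspace(0,6.28,60)],np.float32)
    return np.round(P.mean(0),1),np.round(cv2.fitEllipse(P)[1],2),round(cv2.contourArea(P),1)
lat=np.array([-np.cos(np.radians(10.4)),-np.sin(np.radians(10.4)),0]);ax=np.array([np.cos(np.radians(100.4)),np.sin(np.radians(100.4)),0])
print('w5',ell('w5',np.array([.507,.2164,.0275]),[0,0,1],.0175))
for z,tl in((.026,0),(.021,0),(.0235,.1),(.0235,-.1)):
  n=np.array([0,0,1])+ax*tl
  for f in('w8','w16','w17'): print(z,tl,f,ell(f,np.array([.4905,.3098,z]) if f!='w8' else np.array([.4921,.3006,z]),n,.0175))
E
```

```text
w17 ctr [323.4 202.3] area 983 ell [33.4 35.5] world@.026 [0.4914 0.3103 0.026 ] @.021 [0.4897 0.3099 0.021 ] pocket dist None
w5 ctr [320.  209.4] area 1026 ell [33.9 36.6] world@.026 [0.5057 0.2165 0.026 ] @.021 [0.5039 0.2162 0.021 ] pocket dist None
(21.75, array([0.4897, 0.3128, 0.2816]))
w5 (array([320.1, 208.3], dtype=float32), array([39.69, 42.21]), 1313.4)
0.026 0 w8 (array([328.5, 259.2], dtype=float32), array([57.47, 65.31]), 2942.1)
0.026 0 w16 (array([329.4, 259. ], dtype=float32), array([57.51, 65.35]), 2946.1)
0.026 0 w17 (array([323.5, 203.1], dtype=float32), array([39.67, 42.05]), 1307.7)
0.021 0 w8 (array([328.3, 254.5], dtype=float32), array([56.11, 63.38]), 2787.7)
0.021 0 w16 (array([329.1, 254.4], dtype=float32), array([56.15, 63.42]), 2791.3)
0.021 0 w17 (array([323.4, 201.2], dtype=float32), array([38.99, 41.24]), 1260.4)
0.0235 0.1 w8 (array([328.6, 256.8], dtype=float32), array([56.62, 64.44]), 2859.9)
0.0235 0.1 w16 (array([329.5, 256.7], dtype=float32), array([56.67, 64.48]), 2864.7)
0.0235 0.1 w17 (array([323.5, 202.1], dtype=float32), array([39.19, 41.65]), 1279.4)
0.0235 -0.1 w8 (array([328.2, 256.8], dtype=float32), array([56.3 , 64.33]), 2839.5)
0.0235 -0.1 w16 (array([329.1, 256.7], dtype=float32), array([56.32, 64.37]), 2842.2)
0.0235 -0.1 w17 (array([323.4, 202.2], dtype=float32), array([39.07, 41.64]), 1275.6)
```

Both views place the disc at z = 21 mm at the same spot, (0.4897, 0.3099). The area ratios also match a full, flat 5 mm drop: 0.945 measured against 0.948 predicted, and 0.958 against 0.960. I'll hand in.

```bash
python3 -c "
from station import finish_job
print(finish_job())"
```

```text
the job is handed in; nothing more can be done
None
```

The dark reference filter was set on the loading deck and slid along the rails until it dropped into the pocket, where two wrist views show it flat and fully home; the job is handed in at about 22 s with the gripper clear.

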